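# Unclip the mould's wiring cover and park it under the free hood

## Robot

A 7-joint arm with a two-finger parallel gripper is mounted at the origin on the work surface. World frame = base frame: x ahead of the robot, y to its left, z up, the work surface at z = 0. Lengths are in mm, angles in rad, forces in N, time in s.
With the tool pointing down it reaches from about 400 to 875 mm from the base axis. Payload 4.4 kg.
Tool frame: the origin (TCP) lies at the very end of the fingers, on their centre line; the grasp point (between the pads) lies 19 mm behind it; z points along the fingers, y is the direction in which the jaws open and shut (so a half turn about z gives the same grasp; the last joint's range is limited). The gripper opens to 85 mm and grips with 20 to 120 N. Pads are 22 mm wide; open, the fingers measure 114 mm over their backs; the gripper's body (76 mm by 85 mm) begins 54 mm behind the grasp point. The pads swing forward as they close: fully open they stand 13 mm farther back than shut.
Start: joints at [1.172, 0.628, 0.038, 1.517, -0.027, 0.996, -0.02], TCP at [212.377, -614.34, 231.313] pointing down, gripper open.
Joint ranges: [-3.06, 3.06], [-0.37, 2.12], [-1.25, 1.32], [0.18, 2.47], [-1.1, 4.24], [0.23, 1.98], [-2.94, 2.94]. Speed limits (rad/s): [2.57, 2.57, 3.14, 3.14, 3.14, 3.14, 3.14].

## Interface

Orientations are given as [roll, pitch, yaw] about the fixed x, y, z axes, in that order (R = Rz(yaw) Ry(pitch) Rx(roll)).
In Python, from cell import read_state, get_image, finish_job gives the robot as it stands.
- The arm moves only by the tool carry_out, never from a script. Its argument "series" is a list that holds one entry, the list of rows, each a list of 7 numbers: the shift along the tool's x, y, z in cm, then the turn, a rotation vector about the tool's x, y, z in rad, then the finger opening in cm, from 0 to 8.54. In form: [[[x, y, z, wx, wy, wz, grip], ...]]. A call has 1 to 5 rows; each row is the pose to reach, as a shift and turn from the pose commanded when the call began, along the tool's axes at that moment; what a row does not reach only later rows make up. A row lasts 1/12 s, in which the tool goes at most 41.7 mm and 7.16 degrees, less where a joint would pass 70% of its speed; a pose out of reach is approached as far as the arm can. A call with a gripper value outside its range is refused whole. The fingers move at their own pace and stop on an object; the grip force is fixed at half the most. Time passes only in rows, so rows that repeat a pose let the fingers close. It gives the time, the measured TCP pose, the force and the opening at its end, in the units of the state.
- read_state(): the state, without advancing time (a new reading comes with each control period).
- get_image(name): name is "scene" or "top" or "wrist"; returns a dict with "img" (420x560x3 uint8, blue, green, red), "z_map" (420x560 float32, mm along the optical axis (not along the pixel's ray), 0 where there is no reading), "mtx" (3x3 intrinsics, pixels), "dist" ([k1, k2, p1, p2, k3] as OpenCV has them; the pictures are not rectified), "T" (4x4, takes a point from camera to world coordinates); the wrist camera has in their place "T_tool_cam" (4x4, takes a point from camera to tool coordinates, whose origin is the TCP and whose axes are the flange's). Camera axes: x right, y down, z forward; pixel columns grow to the right and rows downward; lengths in mm; the calibration is good to about 2 mm. A picture is of the moment at which its call begins: read the wrist's pose just before it.
- finish_job(): hands the job in, once; it reports no verdict.
The state is a dict: "clock": time; "qpos": joint angles; "qd": joint speeds; "tau": joint torques, N m; "eef_pos": TCP position; "tool_rot": TCP orientation; "force": force on the tool from outside, world axes, zero at the start; "torque": the same for the moment, N m; "width": finger opening in mm.
Only numpy, scipy, OpenCV 4.12 (cv2) and the standard library are available. Lean on these libraries where they do the work, as an engineer would, in place of code of your own. Each camera call takes 0.05 s, during which the arm holds its last target.

## Task

Unclip the cover from the mould: squeeze its snap tab inward towards the upright lug beside it until the tab is free of the keepers, and lift the cover off by that same pinch. Lay it flat on the clear half of the wooden board and let go; then take it by its rib instead and slide it, tab end first into the empty parking hood, fully home to the back wall, and leave it lying flat there. Do not shift or knock over the spray bottle, the standing mould plate or the yellow strips.

Things in the scene. Friction and masses are not known exactly. Their poses are not given: they have to be found in the camera images.
- cover_mid (a point): Grey plastic clip-in cover, about 240 g: flat plate 140 (x) x 76 (y) x 6 mm (for x>-8 its -y side is cut back to y=-27) with upright snap tab, lug and rib, 44 mm high. This point: centre of length and width, 22 mm above the underside; z up, x along the plate towards the tab end, y from tab side (-y) to lug side. Centre of mass near the plate's centre.
- cover_pinch (a point): Point on the cover between tab and lug, mid-way along the 36.5 mm pinch with the tab fully in, 30 mm above the underside (cover centre +32, -4.25, +8 mm); cover axes. Lug: fixed, outer face 18.25 mm to +y, 8 mm thick. Tab: outer face 25.75 mm to -y (18.25 pressed in). Both 40 mm wide in x, tops 14 mm above this point. Squeeze along y, fingertips just above the plate.
- cover_rib (a point): Centre of the rib, the cover's second handle: 46 long (cover x) x 14 thick (y) mm, from the plate's top (6 mm) to 40 mm above the cover's underside; this point at 28 mm above the underside (cover centre -35, 0, +6 mm); cover axes.
- cover_tab (a joint): How far the tab is pressed inward (cover +y, towards the lug), m: 0 released, 0.0075 fully in; it moves bodily against a spring, 3 N at first, 8 N fully in. Two ears 24 to 34 mm either side of its middle (in x) stick out 6 mm beyond its outer face, 16 to 22 mm above the cover's underside; they clear the keepers from about 0.005 on.
- mould: Fixed stepped metal mould base, 166 (x) x 102 (y) x 56 mm; origin at the centre of its underside, z up. The cover sits centred in its top recess, axes alike, underside at z=50 mm, plate flush, 1.5 mm play. Two keepers on the -y rim (x=-2 to 8 and 56 to 66 mm, top z=79.5) hook 4 mm over the tab's ears; the finger goes between them (48 mm). Tab pressed, the cover lifts straight up.
- board: Fixed wooden board lying on the bench, 220 (x) x 180 (y) x 15 mm; origin at the centre of its underside, z up. Its +x part (beyond x=+35 mm) is taken by two yellow strips along y; the rest is clear.
- hood_free: Empty parking hood: fixed sheet-metal tunnel, no floor, mouth on its own -x side; origin at the centre of its underside (bench), z up. Inside 92 mm wide, 62 high; roof (top at 66 mm) and walls from x=-36 (mouth) to +40 mm; back wall's inner face x=+36. A cover fully home lies flat on the bench, axes alike, tab end to the back wall: its centre at x=-34 mm, tab and lug under the roof, rib outside.
- hood_full: Identical fixed hood that already holds a like cover (fixed), whose rib end sticks out 68 mm in front of its mouth. Same frame. Leave alone.
- bottle_mid (a point): White spray bottle, loose, standing, 66 mm across, 183 mm high, its grey head reaching 35 mm to its -x; this point on its axis 90 mm above the bench. Leave alone.
- plate_mid (a point): Aluminium mould plate, loose, standing on edge, 80 (x) x 25 (y) x 130 mm (z, upright); this point at its centre. Leave alone.
- strip_a_mid (a point): Yellow moulded strip with a row of fins, loose on the board, 24 (x) x 160 (y) x 37 mm; this point near its centre, 18 mm above its underside. Leave alone.
- strip_b_mid (a point): A second yellow strip, same as the first, farther along the board's x. Leave alone.
Not all that is in view belongs to the job. Leave any blue or pink look-alike of the hood_free alone.

How it is judged (in metres and radians):
On the way, in this order (a step that is already met when the one before it is completed fails the run):
1. the snap tab is pressed in (at least 5 mm) while the cover still sits in the mould (value of joint cover_tab above 0.005 m and z of cover_mid in the frame of mould below 0.078 m and x of cover_mid in the frame of mould between -0.008 and 0.008 m and y of cover_mid in the frame of mould between -0.008 and 0.008 m), for 0.1 s.
2. the cover, gripped by the fingers with its tab still pressed in, is lifted clear above the mould (value of joint cover_tab above 0.004 m and z of cover_mid in the frame of mould above 0.12 m and contact force between cover and the fingers above 1 N), for 0.05 s.
3. the cover lies flat on the clear part of the board, let go and at rest (x of cover_mid in the frame of board between -0.13 and 0.03 m and y of cover_mid in the frame of board between -0.08 and 0.08 m and z of cover_mid in the frame of board between 0.03 and 0.044 m and angle between cover_mid's own z axis and vertical below 0.12 rad and contact force between cover and the fingers below 0.1 N and linear speed of cover below 0.02 m/s), for 0.2 s.
At the end, for the whole second after the job is handed in: The cover lies flat on the bench in the empty hood, tab end in, its nose within 12 mm of the back wall, let go and at rest; the spray bottle, the mould plate and the strips are where they were (within 20 mm, still standing) (x of cover_mid in the frame of hood_free between -0.046 and -0.028 m and y of cover_mid in the frame of hood_free between -0.014 and 0.014 m and height (world z) of cover_mid between 0.016 and 0.028 m and angle between cover_mid's own z axis and vertical below 0.08 rad and x of cover_rib in the frame of hood_free below -0.055 m and angle between the x axis of cover_mid and the x axis of hood_free, either way round below 0.2 rad and contact force between cover and the fingers below 0.1 N and linear speed of cover below 0.02 m/s); the robot touches nothing.
It fails at once if the spray bottle is shifted by more than 20 mm or knocked over (distance of bottle_mid from where it was at the start of the episode above 0.02 m or angle between bottle_mid's own z axis and vertical above 0.3 rad).
It fails at once if the standing mould plate is shifted by more than 20 mm or knocked over (distance of plate_mid from where it was at the start of the episode above 0.02 m or angle between plate_mid's own z axis and vertical above 0.3 rad).
It fails at once if the first yellow strip is shifted by more than 20 mm or knocked over (distance of strip_a_mid from where it was at the start of the episode above 0.02 m or angle between strip_a_mid's own z axis and vertical above 0.3 rad).
It fails at once if the second yellow strip is shifted by more than 20 mm or knocked over (distance of strip_b_mid from where it was at the start of the episode above 0.02 m or angle between strip_b_mid's own z axis and vertical above 0.3 rad).
It also fails if it takes over 64 s, if anything falls off the work surface, if the arm or the gripper's body presses on something with over 40 N, if the wrist force passes 120 N, or if a joint passes its speed limit or range.

## Working session

There is one attempt and no reset: what is moved stays moved. The work goes in short steps, Python scripts to look and compute and a tool call to move; the robot and the scene stay as the last step left them, time stands still between calls to the robot, and variables do not carry over. Pictures are saved under pics/ and viewed, and the job is handed in when it is done.

Besides the shell and the picture viewer there is one more tool, called after ">>>" by a JSON object that holds its "api" and its "payload", one argument or row to a line. carry_out: Moves the arm, as the interface text tells. Its arguments: {"type":"object","properties":{"series":{"type":"array","items":{"type":"array","items":{"type":"array","items":{"type":"number"}}}}},"required":["series"]}

```bash
mkdir -p pics; ls
cat > h.py <<'E'
import numpy as np, cv2
from cell import read_state, get_image, finish_job
from scipy.spatial.transform import Rotation as R
np.set_printoptions(suppress=True,precision=2)
def snap(name,fn=None):
    s=read_state(); d=get_image(name)
    if 'T' not in d:
        T=np.eye(4); T[:3,:3]=R.from_euler('xyz',s['tool_rot']).as_matrix(); T[:3,3]=s['eef_pos']
        d['T']=T@d['T_tool_cam']
    if fn: cv2.imwrite('pics/'+fn,d['img'])
    d={k:np.asarray(v) for k,v in d.items()}
    np.savez(''+name+'.npz',**d)
    return d
def cloud(d):
    h,w=d['z_map'].shape
    u,v=np.meshgrid(np.arange(w),np.arange(h))
    p=np.stack([u,v],-1).reshape(-1,1,2).astype(np.float64)
    n=cv2.undistortPoints(p,d['mtx'],d['dist']).reshape(h,w,2)
    z=d['z_map'].astype(float)
    P=np.dstack([n[...,0]*z,n[...,1]*z,z])
    W=P@d['T'][:3,:3].T+d['T'][:3,3]
    W[z<=0]=np.nan
    return W
def proj(d,pts):
    Ti=np.linalg.inv(d['T']); p=np.asarray(pts,float)@Ti[:3,:3].T+Ti[:3,3]
    return cv2.projectPoints(p,np.zeros(3),np.zeros(3),d['mtx'],d['dist'])[0].reshape(-1,2)
E
python3 - <<'E'
from h import *
print(read_state())
for n in('scene','top','wrist'):
    d=snap(n,n+'0.png'); print(n,d['T'])
E
```

```text
pics
{'clock': 0.0, 'qpos': array([ 1.17,  0.63,  0.04,  1.52, -0.03,  1.  , -0.02]), 'qd': array([-0., -0.,  0., -0., -0., -0.,  0.]), 'tau': array([ -0.  , -56.34,   1.23, -19.34,   0.01,   0.01,  -0.  ]), 'eef_pos': array([ 212.16, -613.71,  230.39]), 'tool_rot': array([-3.14,  0.  ,  0.33]), 'force': array([-0.1 , -0.41, -0.36]), 'torque': array([-0.02,  0.02, -0.01]), 'width': 85.71560717069022}
scene [[   0.85    0.39   -0.34 1020.81]
 [   0.52   -0.65    0.55 -668.28]
 [  -0.01   -0.65   -0.76 1127.94]
 [   0.      0.      0.      1.  ]]
top [[  -0.01   -0.99    0.11  389.3 ]
 [  -1.      0.02    0.    103.15]
 [  -0.01   -0.11   -0.99 1479.76]
 [   0.      0.      0.      1.  ]]
wrist [[   0.33   -0.91   -0.26  279.83]
 [  -0.95   -0.31   -0.09 -590.34]
 [  -0.      0.28   -0.96  372.62]
 [   0.      0.      0.      1.  ]]
```

View pics/scene0.png

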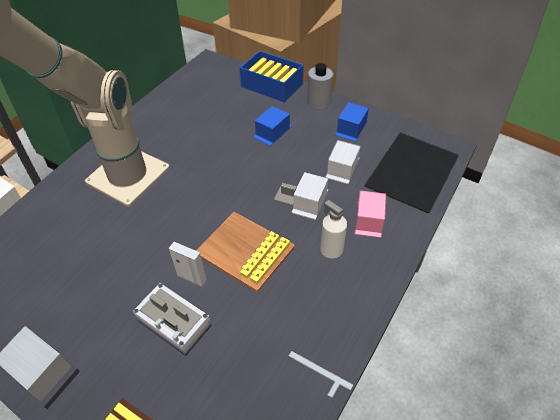

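View pics/top0.png

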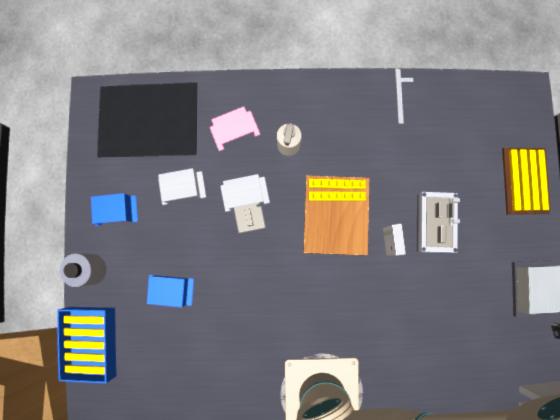

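View pics/wrist0.png

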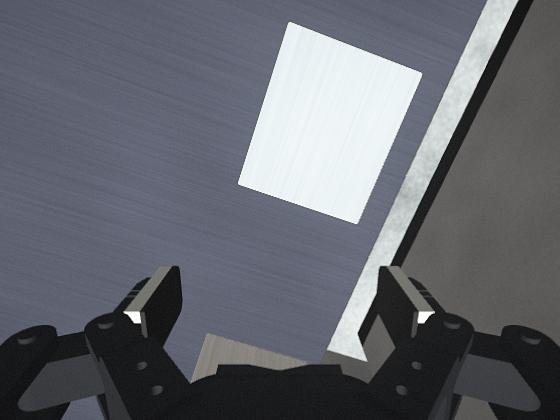

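The top view shows the mould with cover at (440,222), standing plate (395,240), board (337,215), bottle (289,137). White hoods are at (180,187) and at (245,192), the latter with a cover end at (250,217). The blue ones are at (113,208) and (170,290), the pink one at (235,127). Enlarging now.

Run:
```python
import cv2,numpy as np
t=cv2.imread('pics/top0.png');s=cv2.imread('pics/scene0.png')
a=cv2.resize(t[150:250,140:280],None,fx=5,fy=5,interpolation=3)
cv2.imwrite('pics/c1.png',a)
cv2.imwrite('pics/c2.png',cv2.resize(s[90:270,240:420],None,fx=3.3,fy=3.3,interpolation=3))
cv2.imwrite('pics/c3.png',cv2.resize(t[170:270,370:470],None,fx=6,fy=6,interpolation=3))
cv2.imwrite('pics/c4.png',cv2.resize(s[220:360,120:280],None,fx=4,fy=4,interpolation=3))
```

```text
(no output)
```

View pics/c1.png

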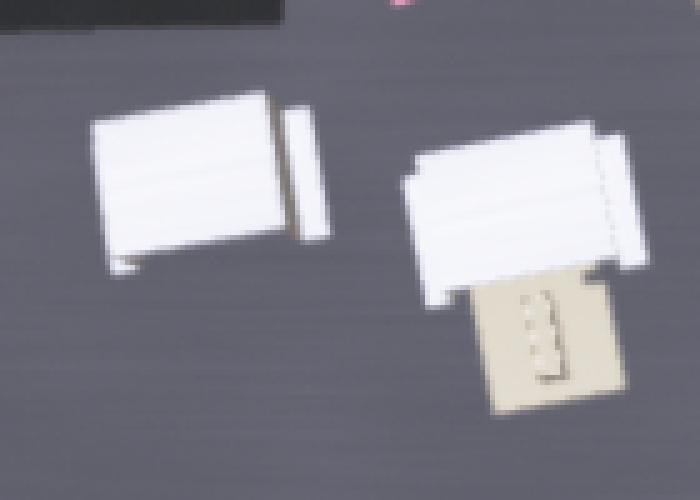

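View pics/c2.png

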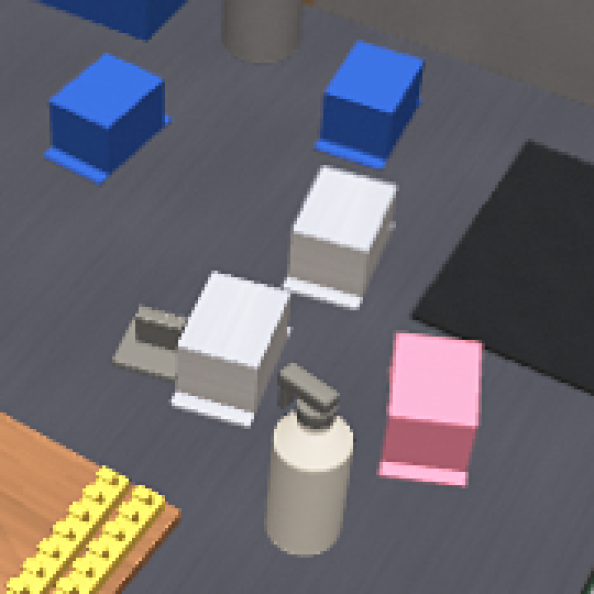

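View pics/c3.png

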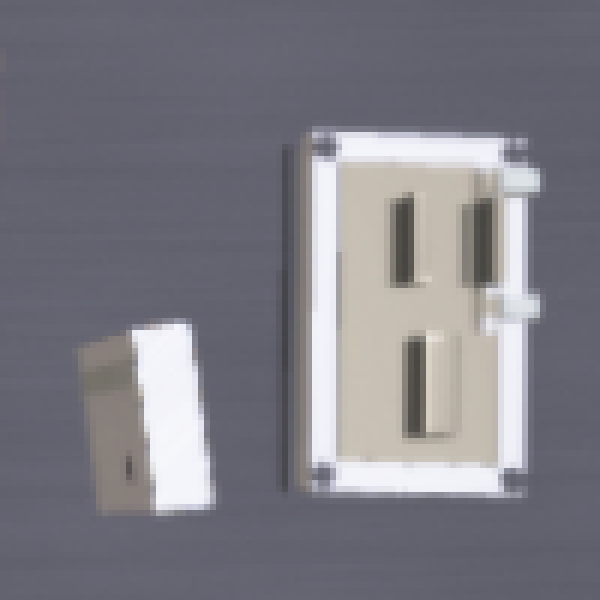

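View pics/c4.png

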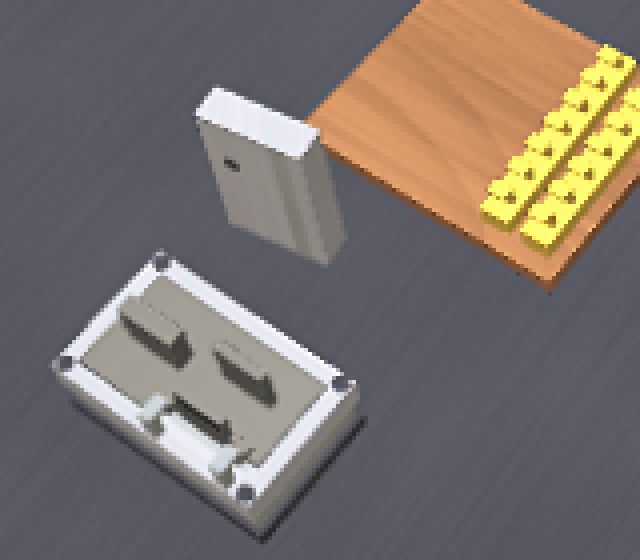

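The white hood at crop (190,175) [top (180,187)] is empty, with bench visible under its near edge. The other white one holds a cover, and the blue and pink ones are decoys. So hood_free is at top (180,187), mouth towards the robot. Next I fit poses from the depth clouds.

Run:
```python
from h import *
for n in('top','scene'):
    d=dict(np.load(n+'.npz')); W=cloud(d); np.save(n+'W.npy',W)
    X=W.reshape(-1,3); X=X[~np.isnan(X).any(1)]
    print(n,'bench z', np.median(X[(abs(X[:,2])<15)&(X[:,0]>300)&(X[:,0]<800)][:,2]))
    if n=='top':
        for nm,u,v in [('mould',440,222),('plate',400,238),('board',330,235),('hood',180,187),('hfull',245,192),('bottle',289,150),('strip',338,184)]:
            print(nm,W[v,u])
    def rect(lab,c,r,z0,z1):
        m=(np.hypot(X[:,0]-c[0],X[:,1]-c[1])<r)&(X[:,2]>z0)&(X[:,2]<z1)
        P=X[m]
        if len(P)<10: print(lab,len(P));return
        b=cv2.minAreaRect(P[:,:2].astype(np.float32)); print(lab,len(P),b, 'z',np.median(P[:,2]))
    Wt=np.load('topW.npy')
    rect('mouldtop',Wt[222,440],130,45,64)
    rect('mouldtop-all',Wt[222,440],130,20,120)
    rect('plate',Wt[238,400],70,118,140)
    rect('board',Wt[225,337],160,9,21)
    rect('strips',Wt[190,337],120,30,70)
    rect('hood',Wt[187,180],60,55,75)
    rect('hoodall',Wt[187,180],85,2,75)
    rect('hfull',Wt[192,245],62,55,75)
    rect('bottle',Wt[137,289],70,60,130)
```

```text
top bench z -0.2808356542418551
mould [ 478.31 -336.98   53.93]
plate [ 433.76 -203.57  130.96]
board [449.88 -30.31  16.73]
hood [586.45 385.1   62.72]
hfull [569.77 204.6   61.14]
bottle [683.54  81.78  70.15]
strip [589.56 -52.99  50.58]
mouldtop 1797 ((479.2345886230469, -335.32098388671875), (106.31620788574219, 167.38253784179688), 87.22992706298828) z 55.10094030928644
mouldtop-all 2252 ((479.2137145996094, -335.1160888671875), (106.55740356445312, 167.4966583251953), 87.36314392089844) z 55.74607213268598
plate 322 ((430.67547607421875, -199.0787811279297), (80.59068298339844, 27.676273345947266), 6.79585599899292) z 128.85097315752205
board 3676 ((514.9619140625, -76.48197937011719), (243.2052459716797, 240.08201599121094), 86.01652526855469) z 14.372968142349805
strips 848 ((577.806884765625, -52.15007781982422), (158.72210693359375, 57.75627517700195), 88.74937438964844) z 36.7362497628294
hood 960 ((594.0968017578125, 392.4115295410156), (77.54822540283203, 100.93438720703125), 8.719404220581055) z 64.99699033977129
hoodall 1394 ((585.8059692382812, 383.08306884765625), (
[... 883 characters left out ...]
 86.36798858642578) z 13.408328591788973
strips 768 ((581.4644775390625, -54.85768127441406), (162.53485107421875, 59.85059356689453), 89.17435455322266) z 34.993043465550386
hood 532 ((597.5739135742188, 388.774658203125), (78.04263305664062, 99.8515396118164), 8.057385444641113) z 63.86023465884057
hoodall 983 ((591.4573364257812, 371.34002685546875), (164.64370727539062, 138.2461700439453), 12.281988143920898) z 60.03158503846316
hfull 684 ((575.7825317382812, 208.4766845703125), (78.38603973388672, 105.39938354492188), 11.075821876525879) z 64.06737827706593
bottle 486 ((720.4088745117188, 72.97673034667969), (65.32976531982422, 54.21152114868164), 16.18596839904785) z 105.02917903287693
```

```bash
cat >> h.py <<'E'
def go(x,y,z,yaw):
    "tool-frame shift (cm) and rotvec to reach a tool-down pose"
    s=read_state(); A=R.from_euler('xyz',s['tool_rot']); B=R.from_euler('xyz',[np.pi,0,yaw])
    d=A.inv().apply(np.array([x,y,z])-s['eef_pos'])/10
    print('t',s['clock'],'pos',s['eef_pos'],'rot',s['tool_rot'],'w',s['width'],'F',s['force'])
    print('shift cm',np.round(d,2),'rotvec',np.round((A.inv()*B).as_rotvec(),3))
E
python3 - <<'E'
from h import *
go(510,-340,250,-0.047)
d=np.load('wrist.npz');print(d['T_tool_cam'],d['mtx'],d['dist'])
E
```

```text
t 0.15 pos [ 212.24 -613.9   230.62] rot [-3.14  0.    0.33] w 85.2052333380882 F [-0.55 -0.12  0.18]
shift cm [ 37.09 -16.16  -1.92] rotvec [-0.    0.    0.38]
[[  -0.     -0.96   -0.28   71.55]
 [   1.     -0.      0.     -0.32]
 [  -0.     -0.28    0.96 -142.11]
 [   0.      0.      0.      1.  ]] [[329.66   0.   278.75]
 [  0.   329.66 211.54]
 [  0.     0.     1.  ]] [0.01 0.   0.   0.   0.  ]
```

>>> {"api": "carry_out", "payload": {
  "series": [
    [[3.7,-1.6,-0.4,0,0,0,8.5],[7.4,-3.2,-0.8,0,0,0,8.5],[11.1,-4.8,-1.2,0,0,0,8.5],[14.8,-6.4,-1.6,0,0,0,8.5],[18.5,-8.0,-1.9,0,0,0,8.5]]
  ]
}}

```text
clock: 0.57
eef_pos: [362.2, -476.8, 250.4]
tool_rot: [-3.141, -0.0, 0.332]
force: [0.5, -0.6, -0.2]
width: 84.7
```

>>> {"api": "carry_out", "payload": {
  "series": [
    [[3.7,-1.6,0,0,0,0.076,8.5],[7.4,-3.2,0,0,0,0.15,8.5],[11.1,-4.8,0,0,0,0.23,8.5],[14.8,-6.4,0,0,0,0.3,8.5],[18.5,-8.1,0,0,0,0.38,8.5]]
  ]
}}

```text
clock: 0.98
eef_pos: [510.6, -339.8, 250.2]
tool_rot: [-3.142, 0.0, -0.051]
force: [0.5, -0.1, -0.2]
width: 84.7
```

>>> {"api": "carry_out", "payload": {
  "series": [
    [[0,0,0,0,0,0,8.5]]
  ]
}}

```text
clock: 1.07
eef_pos: [518.0, -330.9, 249.7]
tool_rot: [-3.135, -0.005, -0.036]
force: [0.7, 1.9, -0.9]
width: 84.6
```

Run:
```python
from h import *
go(510,-340,250,-0.047)
d=snap('wrist','w1.png'); W=cloud(d); np.save('wristW.npy',W)
X=W.reshape(-1,3); X=X[~np.isnan(X).any(1)]
for lab,z0,z1 in [('mouldtop',50,62),('all',20,62),('ribtop',86,93),('tabs',91,99),('keepers',76,83)]:
    P=X[(X[:,2]>z0)&(X[:,2]<z1)&(np.hypot(X[:,0]-480,X[:,1]+335)<112)]
    print(lab,len(P),cv2.minAreaRect(P[:,:2].astype(np.float32)) if len(P) else 0, np.median(P[:,2]))
print(np.median(X[abs(X[:,2])<10][:,2]))
```

```text
t 1.0667 pos [ 517.95 -330.9   249.68] rot [-3.13 -0.   -0.04] w 84.58694454191546 F [ 0.68  1.93 -0.87]
shift cm [-0.76  0.94 -0.04] rotvec [-0.01 -0.01  0.01]
mouldtop 11672 ((479.77813720703125, -334.6847229003906), (102.30770874023438, 166.35902404785156), 87.10026550292969) 55.506943288283935
all 12113 ((479.7765197753906, -334.6787414550781), (102.30762481689453, 166.361328125), 87.09159088134766) 55.47140114268694
ribtop 808 ((476.651123046875, -343.5240783691406), (44.2625732421875, 110.45922088623047), 87.82089233398438) 89.66016042854062
tabs 646 ((485.093505859375, -343.76007080078125), (44.20486831665039, 92.82548522949219), 87.5785903930664) 93.450782481706
keepers 476 ((505.33074951171875, -357.75567626953125), (76.25080108642578, 63.94292068481445), 2.94804048538208) 78.9441406913142
-0.44770513628208164
```

View pics/w1.png

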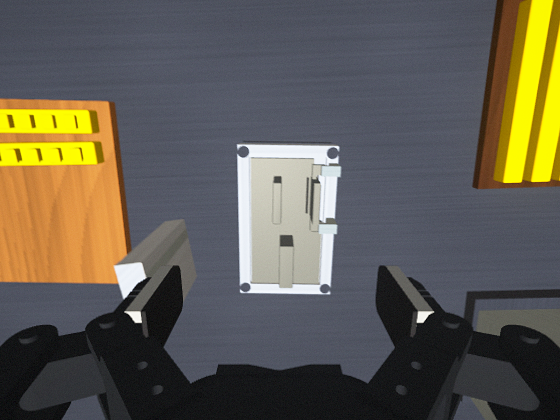

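The wrist view shows the mould in the centre (290,220), tab between the keepers at (330,172) and (327,229), lug at (277,200), rib at (287,262). The standing plate is at lower left (150,260), clear of the fingers. The arm was still settling, so I measure again.

>>> {"api": "carry_out", "payload": {
  "series": [
    [[0,0,0,0,0,0,8.5],[0,0,0,0,0,0,8.5],[0,0,0,0,0,0,8.5]]
  ]
}}

```text
clock: 1.37
eef_pos: [507.9, -343.1, 250.3]
tool_rot: [3.141, 0.001, -0.05]
force: [0.0, -0.1, -0.8]
width: 85.1
```

Run:
```python
from h import *
go(511.5,-340.5,110,-0.05)
d=snap('wrist','w2.png'); W=cloud(d); np.save('wristW.npy',W)
X=W.reshape(-1,3); X=X[~np.isnan(X).any(1)]
P=X[(X[:,2]>50)&(X[:,2]<62)&(np.hypot(X[:,0]-480,X[:,1]+335)<112)]
r=cv2.minAreaRect(P[:,:2].astype(np.float32));print(r,np.median(P[:,2]))
a=np.radians(r[2]-90); c=np.array(r[0]); M=np.array([[np.cos(a),np.sin(a)],[-np.sin(a),np.cos(a)]])
Q=X.copy();Q[:,:2]=(X[:,:2]-c)@M.T
for lab,z0,z1 in [('high',91,99),('rib',86.5,91)]:
    q=Q[(Q[:,2]>z0)&(Q[:,2]<z1)&(abs(Q[:,0])<80)&(abs(Q[:,1])<50)]
    h=np.histogram(q[:,1],bins=np.arange(-50,50,2)); print(lab,[(int(b),int(n)) for n,b in zip(*h) if n], np.percentile(q[:,0],[2,98]))
# nominal overlay
def box(cx,cy,lx,ly,z): return [[cx+sx*lx/2,cy+sy*ly/2,z] for sx,sy in((-1,-1),(1,-1),(1,1),(-1,1))]
im=cv2.resize(d['img'],None,fx=1,fy=1)
big=cv2.resize(im[100:350,150:450],None,fx=2.6,fy=2.4)
for b in [box(0,0,166,102,56),box(32,-29,40,2,94),box(32,18,40,8,94),box(-35,0,46,14,90),box(3,-38,10,8,79.5),box(61,-38,10,8,79.5)]:
    b=np.array(b,float); b[:,:2]=b[:,:2]@M+c
    p=proj(d,b); p=(p-[150,100]+.5)*[2.6,2.4]
    cv2.polylines(big,[p.astype(np.int32)],True,(0,0,255),1)
cv2.imwrite('pics/w2o.png',big)
```

```text
t 1.3667 pos [ 507.94 -343.06  250.3 ] rot [ 3.14  0.   -0.05] w 85.13189921883347 F [ 0.02 -0.07 -0.79]
shift cm [ 0.35 -0.28 14.03] rotvec [ 0.  0. -0.]
((479.67803955078125, -334.6354064941406), (102.13494110107422, 165.75619506835938), 86.99235534667969) 55.4991651989948
high [(-32, 11), (-30, 90), (-28, 92), (-26, 88), (-24, 1), (-6, 2), (-4, 1), (-2, 2), (2, 2), (4, 1), (6, 96), (8, 96), (10, 94), (12, 83), (14, 1)] [12.97 51.75]
rib [(-32, 9), (-30, 2), (-28, 3), (-26, 5), (-24, 8), (-8, 42), (-6, 85), (-4, 85), (-2, 85), (0, 94), (2, 87), (4, 87), (6, 42), (8, 3), (10, 2), (12, 3)] [-56.48  52.05]
```

View pics/w2o.png

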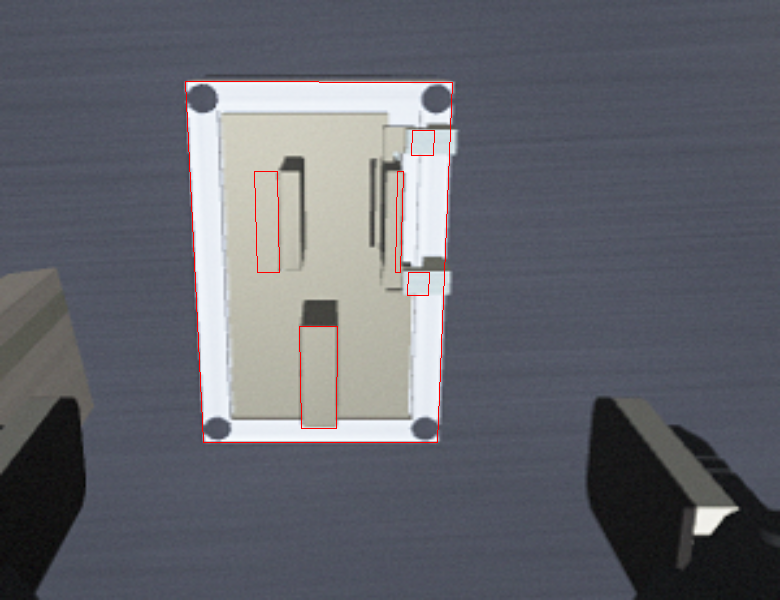

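Overlay agrees with the mould and rib (the lug is at y 6–14, as the pinch description says; my box for it was drawn wrong). Pinch at about (511.4, −340.5), yaw −0.052. I descend to z 110, correct, then to z 60.

>>> {"api": "carry_out", "payload": {
  "series": [
    [[0.3,-0.3,3,0,0,0,8.5],[0.3,-0.3,7,0,0,0,8.5],[0.3,-0.3,11,0,0,0,8.5],[0.3,-0.3,14,0,0,0,8.5],[0.3,-0.3,14,0,0,0,8.5]]
  ]
}}

```text
clock: 1.83
eef_pos: [507.7, -336.9, 104.4]
tool_rot: [-3.136, 0.01, -0.049]
force: [-0.7, 1.2, -0.4]
width: 85.0
```

>>> {"api": "carry_out", "payload": {
  "series": [
    [[0,0,0,0,0,0,8.5],[0,0,0,0,0,0,8.5],[0,0,0,0,0,0,8.5],[0,0,0,0,0,0,8.5]]
  ]
}}

```text
clock: 2.17
eef_pos: [513.9, -339.6, 112.8]
tool_rot: [3.139, -0.004, -0.048]
force: [0.3, 0.3, -1.0]
width: 84.8
```

Run:
```python
from h import *
go(511.4,-340.5,60,-0.052)
snap('wrist','w3.png'); go(511.4,-340.5,60,-0.052)
```

```text
t 2.1667 pos [ 513.89 -339.6   112.78] rot [ 3.14 -0.   -0.05] w 84.84057465379233 F [ 0.27  0.33 -1.01]
shift cm [-0.26  0.09  5.28] rotvec [ 0. -0.  0.]
t 2.2167 pos [ 513.74 -339.3   112.46] rot [ 3.14 -0.   -0.05] w 84.89506203099727 F [ 0.18 -0.3   0.79]
shift cm [-0.25  0.12  5.25] rotvec [ 0.   -0.    0.01]
```

View pics/w3.png

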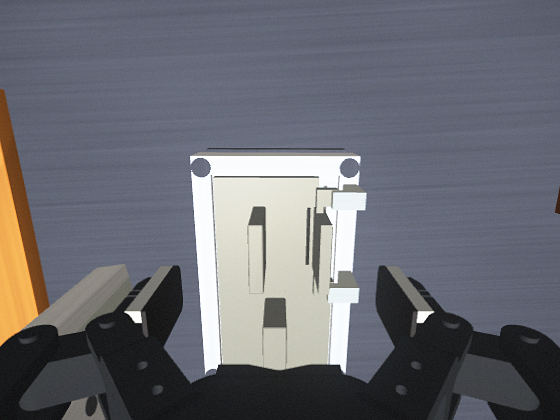

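>>> {"api": "carry_out", "payload": {
  "series": [
    [[0,0,0,0,0,0,8.5],[0,0,0,0,0,0,8.5],[0,0,0,0,0,0,8.5],[0,0,0,0,0,0,8.5],[0,0,0,0,0,0,8.5]]
  ]
}}

```text
clock: 2.63
eef_pos: [512.6, -338.4, 110.4]
tool_rot: [3.142, -0.0, -0.047]
force: [-0.1, 0.2, 0.3]
width: 84.8
```

Run:
```python
from h import *
go(511.4,-340.5,60,-0.052)
```

```text
t 2.6333 pos [ 512.63 -338.43  110.35] rot [ 3.14 -0.   -0.05] w 84.78572442448501 F [-0.11  0.18  0.25]
shift cm [-0.11  0.21  5.04] rotvec [ 0.   -0.    0.01]
```

>>> {"api": "carry_out", "payload": {
  "series": [
    [[0,0.1,1,0,0,0.005,8.5],[-0.1,0.2,2.2,0,0,0.005,8.5],[-0.1,0.2,3.4,0,0,0.005,8.5],[-0.1,0.2,4.3,0,0,0.005,8.5],[-0.1,0.2,5,0,0,0.005,8.5]]
  ]
}}

```text
clock: 3.05
eef_pos: [510.5, -339.8, 58.1]
tool_rot: [-3.14, 0.002, -0.052]
force: [0.5, 0.6, -0.3]
width: 85.2
```

>>> {"api": "carry_out", "payload": {
  "series": [
    [[0,0,0,0,0,0,8.5],[0,0,0,0,0,0,8.5],[0,0,0,0,0,0,8.5],[0,0,0,0,0,0,8.5],[0,0,0,0,0,0,8.5]]
  ]
}}

```text
clock: 3.47
eef_pos: [511.9, -340.7, 60.9]
tool_rot: [3.141, -0.001, -0.052]
force: [-0.2, -0.2, 0.8]
width: 85.0
```

>>> {"api": "carry_out", "payload": {
  "series": [
    [[0,0,0,0,0,0,8.5],[0,0,0,0,0,0,8.5],[0,0,0,0,0,0,8.5],[0,0,0,0,0,0,8.5],[0,0,0,0,0,0,8.5]]
  ]
}}

```text
clock: 3.88
eef_pos: [511.5, -340.5, 60.4]
tool_rot: [3.141, -0.0, -0.052]
force: [0.3, 0.7, -0.0]
width: 84.8
```

Run:
```python
from h import *
d=snap('wrist','w4.png'); go(511.4,-340.5,60,-0.052)
cv2.imwrite('pics/w4b.png',cv2.resize(d['img'][120:420,100:460],None,fx=2,fy=2))
```

```text
t 3.9333 pos [ 511.54 -340.39   60.36] rot [-3.14 -0.   -0.05] w 85.41478692394325 F [0.18 0.18 0.69]
shift cm [-0.01  0.01  0.04] rotvec [-0. -0. -0.]
```

View pics/w4b.png

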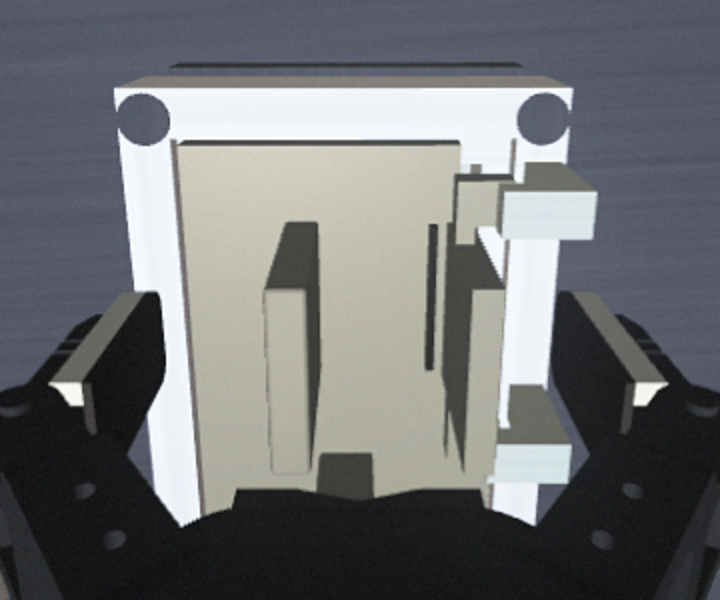

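Run:
```python
from h import *
d=dict(np.load('wrist.npz')); im=cv2.resize(d['img'][120:420,100:460],None,fx=2,fy=2)
a=-0.0525;M=np.array([[np.cos(a),np.sin(a)],[-np.sin(a),np.cos(a)]]);c=np.array([479.7,-334.6])
def L(b,col):
    b=np.array(b,float); b[:,:2]=b[:,:2]@M+c
    p=(proj(d,b)-[100,120]+.5)*2; cv2.polylines(im,[p.astype(np.int32)],True,col,1)
for s in(-1,1):
    y=-4.25+s*42.5
    L([[21,y,72],[43,y,72],[43,y,94],[21,y,94]],(0,0,255))
    y=-4.25+s*18.25
    L([[21,y,62],[43,y,62],[43,y,84],[21,y,84]],(0,255,0))
for x0 in(-2,56): L([[x0,-34,79.5],[x0+10,-34,79.5],[x0+10,-51,79.5],[x0,-51,79.5]],(255,0,0))
cv2.imwrite('pics/w4o.png',im)
```

```text
(no output)
```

View pics/w4o.png

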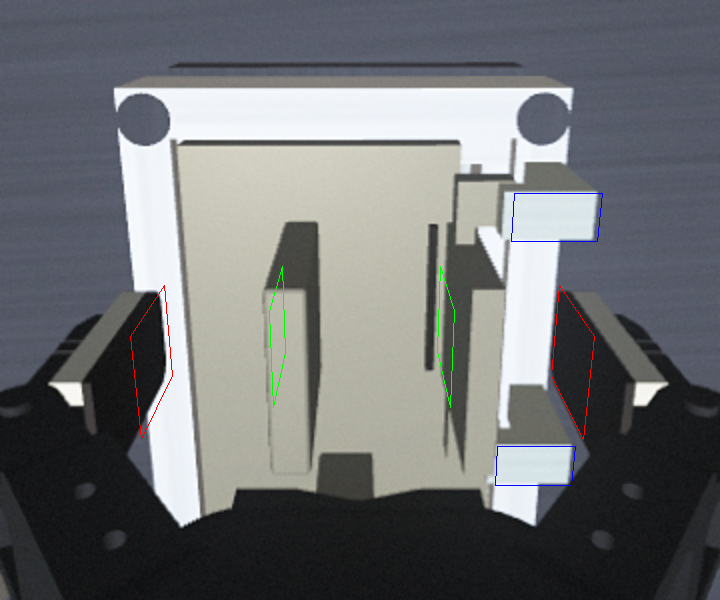

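Model and picture agree to about 2 mm, and the finger is midway between the keepers. Closing now.

>>> {"api": "carry_out", "payload": {
  "series": [
    [[0,0,0,0,0,0,5.5],[0,0,0,0,0,0,4.6],[0,0,0,0,0,0,4.6],[0,0,0,0,0,0,4.6]]
  ]
}}

```text
clock: 4.27
eef_pos: [511.6, -341.9, 60.7]
tool_rot: [3.139, -0.001, -0.053]
force: [-0.8, -4.1, 0.5]
width: 46.0
```

>>> {"api": "carry_out", "payload": {
  "series": [
    [[0,0,0,0,0,0,4.2],[0,0,0,0,0,0,3.8],[0,0,0,0,0,0,3.4],[0,0,0,0,0,0,3.2],[0,0,0,0,0,0,3.0]]
  ]
}}

```text
clock: 4.68
eef_pos: [511.7, -340.1, 61.5]
tool_rot: [-3.141, -0.001, -0.052]
force: [-0.9, 0.6, 10.1]
width: 35.1
```

>>> {"api": "carry_out", "payload": {
  "series": [
    [[0,0,0,0,0,0,3],[0,0,0,0,0,0,3],[0,0,0,0,0,0,3]]
  ]
}}

```text
clock: 4.93
eef_pos: [511.7, -340.1, 61.5]
tool_rot: [-3.141, -0.001, -0.052]
force: [-1.8, 0.9, 9.0]
width: 34.7
```

Run:
```python
from h import *
go(511.4,-340.5,60,-0.052)
d=snap('wrist','w5.png')
cv2.imwrite('pics/w5b.png',cv2.resize(d['img'][120:420,100:460],None,fx=2,fy=2))
```

```text
t 4.9333 pos [ 511.73 -340.12   61.54] rot [-3.14 -0.   -0.05] w 34.654845121088165 F [-1.83  0.9   9.01]
shift cm [-0.03  0.04  0.15] rotvec [-0. -0. -0.]
```

View pics/w5b.png

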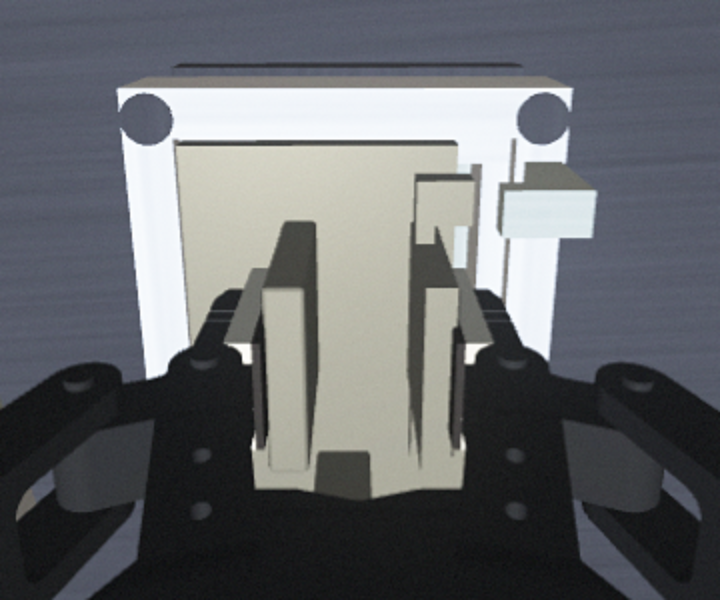

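The tab (crop 440,380) is fully in (width 34.7), and its ear (445,200) is clear of the keeper (545,210). Lifting.

>>> {"api": "carry_out", "payload": {
  "series": [
    [[0,0,-0.5,0,0,0,3],[0,0,-1.0,0,0,0,3],[0,0,-1.5,0,0,0,3],[0,0,-2.0,0,0,0,3],[0,0,-2.5,0,0,0,3]]
  ]
}}

```text
clock: 5.4
eef_pos: [511.5, -340.0, 85.6]
tool_rot: [-3.141, 0.0, -0.052]
force: [-0.3, -0.5, -2.0]
width: 34.6
```

>>> {"api": "carry_out", "payload": {
  "series": [
    [[0,0,-0.8,0,0,0,3],[0,0,-1.8,0,0,0,3],[0,0,-2.8,0,0,0,3],[0,0,-3.8,0,0,0,3],[0,0,-4.8,0,0,0,3]]
  ]
}}

```text
clock: 5.82
eef_pos: [511.7, -340.5, 134.7]
tool_rot: [3.141, -0.001, -0.052]
force: [-0.1, 0.1, -3.0]
width: 35.1
```

>>> {"api": "carry_out", "payload": {
  "series": [
    [[0,0,-1,0,0,0,3],[0,0,-2,0,0,0,3],[0,0,-3,0,0,0,3],[0,0,-4,0,0,0,3],[0,0,-5,0,0,0,3]]
  ]
}}

```text
clock: 6.23
eef_pos: [511.5, -340.4, 184.4]
tool_rot: [-3.142, -0.0, -0.052]
force: [1.0, 0.4, -2.7]
width: 34.7
```

Run:
```python
from h import *
go(511.4,-340.5,190,-0.052)
d=snap('wrist','w6.png'); snap('scene','s6.png'); t=snap('top','t6.png')
a=cv2.imread('pics/s6.png')[200:380,100:320]
cv2.imwrite('pics/s6b.png',np.hstack([cv2.resize(a,(400,327)),cv2.resize(d['img'],(400,327))]))
# board
W=cloud(t); hsv=cv2.cvtColor(t['img'],cv2.COLOR_BGR2HSV)
z=W[...,2]; reg=np.zeros(z.shape,bool); reg[165:265,295:380]=1
brown=reg&(hsv[...,0]>5)&(hsv[...,0]<17)&(hsv[...,1]>90)&(z>8)&(z<22)
yel=reg&(hsv[...,0]>22)&(hsv[...,0]<36)&(hsv[...,1]>120)
print('brown',cv2.minAreaRect(W[brown][:,:2].astype(np.float32)),np.median(z[brown]))
print('brown+y',cv2.minAreaRect(W[(brown|yel)&(z<22)][:,:2].astype(np.float32)))
y=W[yel&(z>30)]; print('yel',cv2.minAreaRect(y[:,:2].astype(np.float32)),np.percentile(y[:,0],[1,50,99]))
```

```text
t 6.2333 pos [ 511.47 -340.37  184.37] rot [-3.14 -0.   -0.05] w 34.65295611188064 F [ 1.05  0.41 -2.72]
shift cm [-0.01  0.01 -0.56] rotvec [-0. -0. -0.]
brown ((507.6490478515625, -50.27122497558594), (181.5962677001953, 221.4425811767578), 87.12060546875) 14.264943686216611
brown+y ((507.6490478515625, -50.27122497558594), (181.5962677001953, 221.4425811767578), 87.12060546875)
yel ((577.7777099609375, -52.22101593017578), (159.10060119628906, 57.52348709106445), 89.08041381835938) [549.02 582.78 606.66]
```

View pics/s6b.png

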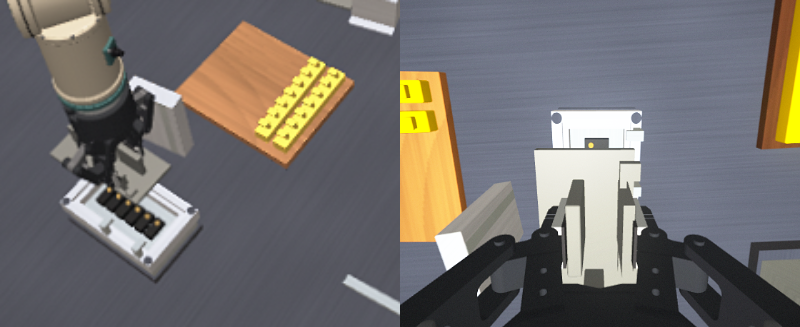

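The cover hangs level in the pinch, the mould is empty, and the standing plate is untouched. Carrying over the board.

Run:
```python
from h import *
go(493.7,-53.5,180,-0.052)
```

```text
t 6.3833 pos [ 512.04 -340.76  184.33] rot [ 3.14 -0.   -0.05] w 34.47546251688357 F [-0.21 -0.47 -2.35]
shift cm [ -3.33 -28.59   0.4 ] rotvec [ 0. -0. -0.]
```

>>> {"api": "carry_out", "payload": {
  "series": [
    [[-0.2,-1.5,0,0,0,0,3],[-0.5,-4.5,0,0,0,0,3],[-0.9,-7.5,0,0,0,0,3],[-1.2,-10.5,0,0,0,0,3],[-1.6,-13.5,0,0,0,0,3]]
  ]
}}

```text
clock: 6.8
eef_pos: [502.0, -203.3, 182.7]
tool_rot: [-3.141, 0.001, -0.053]
force: [1.0, 1.1, -2.0]
width: 34.7
```

>>> {"api": "carry_out", "payload": {
  "series": [
    [[-0.4,-3.5,0,0,0,0,3],[-0.8,-7,0,0,0,0,3],[-1.2,-10.5,0,0,0,0,3],[-1.6,-13.5,0,0,0,0,3],[-1.7,-15,0.4,0,0,0,3]]
  ]
}}

```text
clock: 7.22
eef_pos: [492.7, -49.1, 179.2]
tool_rot: [-3.139, 0.001, -0.047]
force: [-0.6, -0.7, -3.6]
width: 34.9
```

>>> {"api": "carry_out", "payload": {
  "series": [
    [[0,0,0,0,0,0,3],[0,0,0,0,0,0,3],[0,0,0,0,0,0,3],[0,0,0,0,0,0,3],[0,0,0,0,0,0,3]]
  ]
}}

```text
clock: 7.63
eef_pos: [493.5, -55.6, 179.3]
tool_rot: [3.141, -0.0, -0.055]
force: [-0.3, -0.2, -3.1]
width: 34.6
```

Run:
```python
from h import *
go(493.7,-53.5,60,-0.052)
d=snap('wrist','w7.png'); s=snap('scene','s7.png')
W=cloud(d); q=W[...,2]; print(np.nanmedian(q[abs(q-169)<8]))
a=s['img'][150:330,160:380]
cv2.imwrite('pics/s7b.png',np.hstack([cv2.resize(a,(400,327)),cv2.resize(d['img'],(400,327))]))
```

```text
t 7.6333 pos [493.47 -55.62 179.34] rot [ 3.14 -0.   -0.05] w 34.60063608158571 F [-0.27 -0.16 -3.07]
shift cm [ 0.01 -0.22 11.93] rotvec [ 0. -0. -0.]
173.34406326354937
```

View pics/s7b.png

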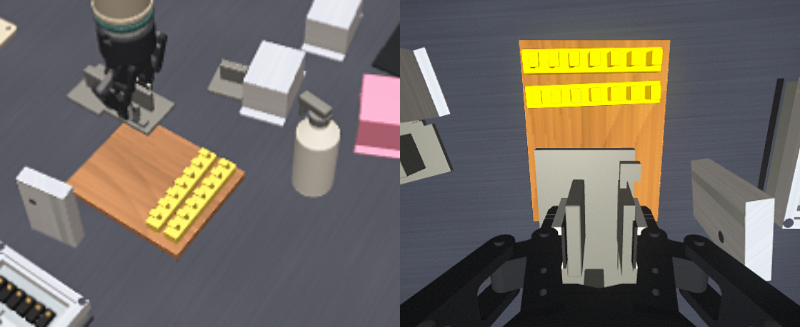

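The cover is over the clear half, with a gap in front of the near strip (right half, 595,95), and the view is clear. Lowering.

>>> {"api": "carry_out", "payload": {
  "series": [
    [[0,-0.1,2,0,0,0,3],[0,-0.2,5,0,0,0,3],[0,-0.2,8,0,0,0,3],[0,-0.2,10.5,0,0,0,3],[0,-0.2,12,0,0,0,3]]
  ]
}}

```text
clock: 8.15
eef_pos: [492.5, -52.5, 57.0]
tool_rot: [3.142, 0.003, -0.053]
force: [-0.3, -0.0, -2.1]
width: 34.8
```

>>> {"api": "carry_out", "payload": {
  "series": [
    [[0,0,0,0,0,0,3],[0,0,0,0,0,0,3],[0,0,0,0,0,0,3],[0,0,0,0,0,0,3],[0,0,0,0,0,0,3]]
  ]
}}

```text
clock: 8.57
eef_pos: [494.5, -52.2, 60.6]
tool_rot: [3.142, -0.003, -0.052]
force: [-0.3, -0.0, -3.2]
width: 34.7
```

Run:
```python
from h import *
go(493.7,-53.5,27.5,-0.052)
```

```text
t 8.5667 pos [494.51 -52.19  60.55] rot [ 3.14 -0.   -0.05] w 34.727218148045615 F [-0.29 -0.01 -3.16]
shift cm [-0.08  0.14  3.31] rotvec [ 0. -0. -0.]
```

>>> {"api": "carry_out", "payload": {
  "series": [
    [[0,0,1,0,0,0,3],[0,0,1.9,0,0,0,3],[0,0,2.5,0,0,0,3],[0,0,2.9,0,0,0,3],[0,0,3.1,0,0,0,3]]
  ]
}}

```text
clock: 8.98
eef_pos: [492.9, -52.0, 27.2]
tool_rot: [-3.142, 0.002, -0.052]
force: [-0.7, -0.2, -2.9]
width: 34.6
```

>>> {"api": "carry_out", "payload": {
  "series": [
    [[0,0,0.1,0,0,0,3],[0,0,0.2,0,0,0,3],[0,0,0.3,0,0,0,3],[0,0,0.3,0,0,0,3],[0,0,0.3,0,0,0,3]]
  ]
}}

```text
clock: 9.4
eef_pos: [493.2, -52.0, 26.5]
tool_rot: [-3.141, 0.0, -0.052]
force: [-2.9, 1.4, 10.4]
width: 34.7
```

>>> {"api": "carry_out", "payload": {
  "series": [
    [[0,0,0,0,0,0,4.2],[0,0,0,0,0,0,5],[0,0,0,0,0,0,6],[0,0,-0.2,0,0,0,7],[0,0,-0.4,0,0,0,8]]
  ]
}}

```text
clock: 9.82
eef_pos: [493.6, -52.0, 29.4]
tool_rot: [-3.142, 0.0, -0.052]
force: [0.9, -0.1, 0.4]
width: 79.3
```

>>> {"api": "carry_out", "payload": {
  "series": [
    [[0,0,0,0,0,0,8],[0,0,0,0,0,0,8],[0,0,0,0,0,0,8],[0,0,0,0,0,0,8],[0,0,0,0,0,0,8]]
  ]
}}

```text
clock: 10.23
eef_pos: [493.5, -52.0, 29.3]
tool_rot: [-3.142, 0.0, -0.052]
force: [0.1, 0.3, -0.3]
width: 79.7
```

>>> {"api": "carry_out", "payload": {
  "series": [
    [[0,0,-1,0,0,0,8],[0,0,-3,0,0,0,8],[0,0,-6,0,0,0,8],[0,0,-9,0,0,0,8],[0,0,-12,0,0,0,8]]
  ]
}}

```text
clock: 10.65
eef_pos: [493.1, -52.1, 151.1]
tool_rot: [-3.142, 0.0, -0.052]
force: [-0.3, 1.1, -0.5]
width: 80.2
```

>>> {"api": "carry_out", "payload": {
  "series": [
    [[-1,0,-1,0,0,0,8],[-3,0,-2,0,0,0,8],[-3,0,-2,0,0,0,8],[-3,0,-2,0,0,0,8],[-3,0,-2,0,0,0,8]]
  ]
}}

```text
clock: 11.07
eef_pos: [464.2, -50.4, 169.7]
tool_rot: [-3.141, -0.001, -0.052]
force: [-0.2, 0.0, 0.3]
width: 80.2
```

Run:
```python
from h import *
go(427,-45,120,-0.052)
d=snap('wrist','w8.png'); W=cloud(d); np.save('wristW.npy',W)
X=W.reshape(-1,3); X=X[~np.isnan(X).any(1)]
X=X[(np.hypot(X[:,0]-462,X[:,1]+48)<95)]
for lab,z0,z1 in [('plate',18,24.5),('rib',52.5,57),('lugtab',57,63)]:
    P=X[(X[:,2]>z0)&(X[:,2]<z1)]
    if len(P): print(lab,len(P),cv2.minAreaRect(P[:,:2].astype(np.float32)),P.mean(0))
```

```text
t 11.0667 pos [464.19 -50.45 169.71] rot [-3.14 -0.   -0.05] w 80.18989338508511 F [-0.19  0.02  0.32]
shift cm [-3.75 -0.35  4.97] rotvec [-0. -0. -0.]
plate 9602 ((471.4048156738281, -42.0327033996582), (78.34590911865234, 159.9776153564453), 85.76766967773438) [466.52 -38.2   20.55]
rib 936 ((480.2545166015625, -50.69245147705078), (44.92157745361328, 152.02468872070312), 87.82307434082031) [434.96 -41.08  54.53]
lugtab 921 ((494.0740051269531, -51.178096771240234), (44.39115524291992, 39.8409309387207), 86.86044311523438) [494.41 -49.51  58.49]
```

View pics/w8.png

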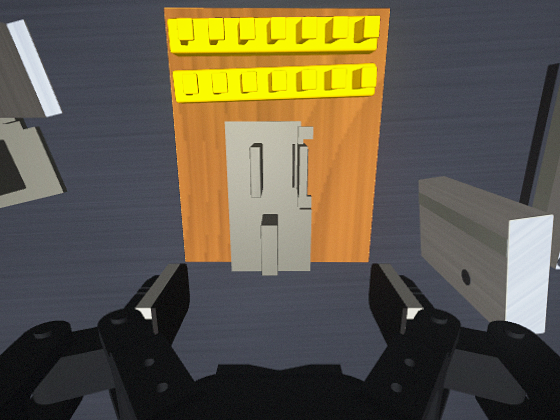

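The cover lies flat on the clear half (plate at 225–310, 122–272 px), tab released, strips and plate as before. Measuring the rib.

Run:
```python
from h import *
X=np.load('wristW.npy').reshape(-1,3); X=X[~np.isnan(X).any(1)]
P=X[(X[:,2]>52)&(X[:,2]<58)&(X[:,0]<458)&(X[:,0]>390)&(abs(X[:,1]+43)<25)]
print('rib',len(P),cv2.minAreaRect(P[:,:2].astype(np.float32)),np.median(P[:,2]))
P=X[(X[:,2]>17.8)&(X[:,2]<24.5)&(X[:,0]>385)&(X[:,0]<540)&(abs(X[:,1]+45)<48)]
print('plate',len(P),cv2.minAreaRect(P[:,:2].astype(np.float32)))
go(427,-40,120,-0.052)
```

```text
rib 857 ((427.7420654296875, -39.585201263427734), (13.762945175170898, 46.31745529174805), 86.85590362548828) 54.40440175509565
plate 9569 ((462.15631103515625, -41.316349029541016), (76.15839385986328, 140.17138671875), 87.12635803222656)
t 11.1167 pos [464.25 -50.46 169.35] rot [-3.14 -0.   -0.05] w 80.42820220013178 F [-0.13 -0.41  0.1 ]
shift cm [-3.78 -0.85  4.93] rotvec [-0. -0. -0.]
```

>>> {"api": "carry_out", "payload": {
  "series": [
    [[-1,-0.3,1.5,0,0,0,7],[-2.2,-0.6,4,0,0,0,6],[-3.2,-0.8,6.5,0,0,0,5],[-3.7,-0.9,8.5,0,0,0,5],[-3.7,-0.9,10,0,0,0,5]]
  ]
}}

```text
clock: 11.53
eef_pos: [425.2, -39.2, 67.3]
tool_rot: [-3.141, 0.004, -0.052]
force: [-0.3, 0.3, -0.1]
width: 50.1
```

>>> {"api": "carry_out", "payload": {
  "series": [
    [[0,0,0,0,0,0,5],[0,0,0,0,0,0,5],[0,0,0,0,0,0,5],[0,0,0,0,0,0,5],[0,0,0,0,0,0,5]]
  ]
}}

```text
clock: 11.95
eef_pos: [428.1, -39.7, 70.1]
tool_rot: [3.142, -0.002, -0.052]
force: [-0.8, 0.2, 0.5]
width: 50.1
```

Run:
```python
from h import *
go(427.7,-39.6,26,-0.054)
```

```text
t 11.95 pos [428.1  -39.67  70.14] rot [ 3.14 -0.   -0.05] w 50.09170408441833 F [-0.76  0.23  0.51]
shift cm [-0.05 -0.01  4.41] rotvec [ 0. -0.  0.]
```

>>> {"api": "carry_out", "payload": {
  "series": [
    [[0,0,1.2,0,0,0,5],[0,0,2.4,0,0,0,5],[0,0,3.4,0,0,0,5],[0,0,4,0,0,0,5],[0,0,4.3,0,0,0,5]]
  ]
}}

```text
clock: 12.37
eef_pos: [427.9, -39.2, 27.8]
tool_rot: [-3.14, -0.002, -0.052]
force: [0.2, 0.4, 0.3]
width: 50.1
```

>>> {"api": "carry_out", "payload": {
  "series": [
    [[0,0,0,0,0,0,5],[0,0,0,0,0,0,5],[0,0,0,0,0,0,5],[0,0,0,0,0,0,5]]
  ]
}}

```text
clock: 12.7
eef_pos: [427.2, -39.2, 28.0]
tool_rot: [-3.14, 0.0, -0.052]
force: [0.0, 0.5, -1.0]
width: 49.9
```

>>> {"api": "carry_out", "payload": {
  "series": [
    [[0,0,0,0,0,0,3],[0,0,0,0,0,0,2],[0,0,0,0,0,0,1.2],[0,0,0,0,0,0,0.8],[0,0,0,0,0,0,0.8]]
  ]
}}

```text
clock: 13.12
eef_pos: [426.9, -39.5, 27.7]
tool_rot: [-3.141, 0.0, -0.053]
force: [-1.1, -0.4, 6.1]
width: 13.1
```

>>> {"api": "carry_out", "payload": {
  "series": [
    [[0,0,0,0,0,0,0.8],[0,0,0,0,0,0,0.8]]
  ]
}}

```text
clock: 13.28
eef_pos: [426.9, -39.5, 27.7]
tool_rot: [-3.141, 0.0, -0.053]
force: [-1.1, 0.2, 6.8]
width: 13.2
```

Rib gripped (13.2 mm). Lifting, then swinging over to the front of the hood.

>>> {"api": "carry_out", "payload": {
  "series": [
    [[0,0,-1,0,0,0,0.8],[0,0,-3,0,0,0,0.8],[0,0,-6,0,0,0,0.8],[0,0,-9,0,0,0,0.8],[0,0,-12,0,0,0,0.8]]
  ]
}}

```text
clock: 13.7
eef_pos: [425.7, -39.5, 148.2]
tool_rot: [-3.141, 0.004, -0.053]
force: [0.9, 1.1, -2.9]
width: 12.9
```

>>> {"api": "carry_out", "payload": {
  "series": [
    [[0,0,-0.5,0,0,0,0.8],[0,0,-0.5,0,0,0,0.8],[0,0,-0.5,0,0,0,0.8]]
  ]
}}

```text
clock: 13.95
eef_pos: [426.4, -38.7, 151.7]
tool_rot: [-3.14, 0.002, -0.051]
force: [-0.7, 0.6, -3.5]
width: 12.9
```

Run:
```python
from h import *
go(444.6,368.6,150,0.15)
d=snap('wrist','w9.png')
```

```text
t 13.95 pos [426.38 -38.72 151.74] rot [-3.14  0.   -0.05] w 12.905234651248962 F [-0.66  0.57 -3.45]
shift cm [ -0.28 -40.77   0.24] rotvec [-0.   0.  -0.2]
```

View pics/w9.png

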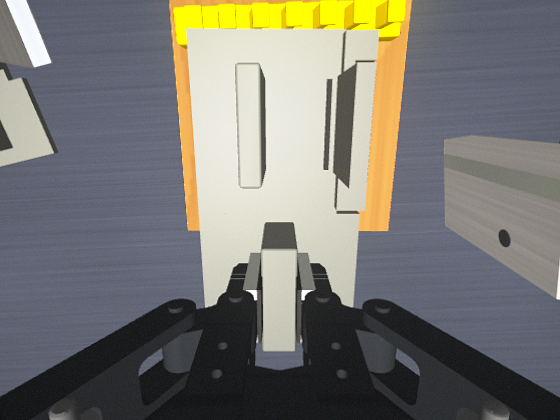

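The cover hangs level on its rib (280,300 px).

>>> {"api": "carry_out", "payload": {
  "series": [
    [[0,-2,0,0,0,0,0.8],[0,-5.5,0,0,0,0,0.8],[0,-9,0,0,0,0,0.8],[0,-12.5,0,0,0,0,0.8],[0,-16,0,0,0,0,0.8]]
  ]
}}

```text
clock: 14.42
eef_pos: [434.0, 121.6, 150.8]
tool_rot: [3.141, 0.004, -0.053]
force: [1.2, -0.2, -2.6]
width: 12.6
```

>>> {"api": "carry_out", "payload": {
  "series": [
    [[0,-3.5,0,0,0,-0.05,0.8],[0,-7,0,0,0,-0.1,0.8],[0,-10.5,0,0,0,-0.15,0.8],[0,-14,0,0,0,-0.18,0.8],[0,-17,0,0,0,-0.2,0.8]]
  ]
}}

```text
clock: 14.83
eef_pos: [442.6, 292.4, 150.4]
tool_rot: [-3.141, 0.005, 0.15]
force: [1.2, 0.4, -3.5]
width: 12.9
```

Run:
```python
from h import *
go(444.6,368.6,150,0.15)
```

```text
t 14.8333 pos [442.63 292.38 150.35] rot [-3.14  0.    0.15] w 12.8775850808826 F [ 1.18  0.39 -3.46]
shift cm [ 1.34 -7.51  0.03] rotvec [-0.    0.01  0.  ]
```

>>> {"api": "carry_out", "payload": {
  "series": [
    [[0.5,-3,0,0,0,0,0.8],[0.8,-5.2,0,0,0,0,0.8],[1.0,-6.7,0,0,0,0,0.8],[1.1,-7.4,0,0,0,0,0.8],[1.1,-7.4,0,0,0,0,0.8]]
  ]
}}

```text
clock: 15.25
eef_pos: [443.0, 366.0, 150.6]
tool_rot: [-3.141, 0.004, 0.15]
force: [0.1, 0.3, -3.0]
width: 13.1
```

>>> {"api": "carry_out", "payload": {
  "series": [
    [[0,0,0,0,0,0,0.8],[0,0,0,0,0,0,0.8],[0,0,0,0,0,0,0.8],[0,0,0,0,0,0,0.8],[0,0,0,0,0,0,0.8]]
  ]
}}

```text
clock: 15.67
eef_pos: [444.4, 364.2, 152.8]
tool_rot: [-3.14, 0.001, 0.146]
force: [-0.2, 0.4, -2.8]
width: 13.5
```

Run:
```python
from h import *
go(444.6,368.6,150,0.15)
d=snap('wrist','w10.png'); W=cloud(d); np.save('wristW.npy',W)
X=W.reshape(-1,3); X=X[~np.isnan(X).any(1)]
P=X[(X[:,2]>60)&(X[:,2]<72)&(np.hypot(X[:,0]-595,X[:,1]-391)<70)]
r=cv2.minAreaRect(P[:,:2].astype(np.float32));print(len(P),r,np.median(P[:,2]))
```

```text
t 15.6667 pos [444.41 364.21 152.85] rot [-3.14  0.    0.15] w 13.509833706400151 F [-0.21  0.4  -2.8 ]
shift cm [ 0.08 -0.43  0.29] rotvec [-0.  0. -0.]
4576 ((573.3653564453125, 388.9679260253906), (16.469669342041016, 98.13695526123047), 8.444488525390625) 65.49173792751837
```

View pics/w10.png

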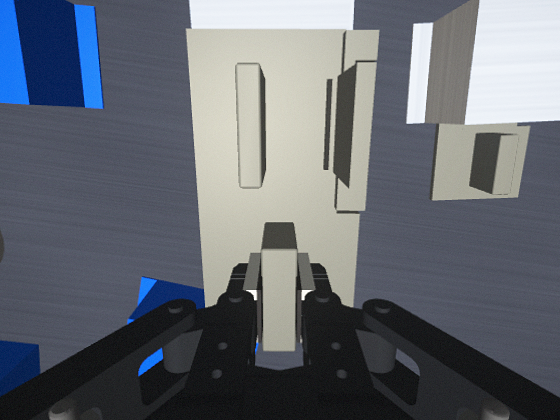

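Run:
```python
from h import *
t=dict(np.load('top.npz'));W=np.load('topW.npy');
t0=cv2.imread('pics/top0.png');hsv=cv2.cvtColor(t0,cv2.COLOR_BGR2HSV)
m=(hsv[...,0]>95)&(hsv[...,0]<125)&(hsv[...,1]>150)
m[:270]=0;m[:,:130]=0
P=W[m];P=P[~np.isnan(P).any(1)];print(len(P),P.min(0),P.max(0));print(cv2.boxPoints(cv2.minAreaRect(P[:,:2].astype(np.float32))))
# final footprint of cover+fingers while lowering (hood frame)
a=0.149;Rm=np.array([[np.cos(a),-np.sin(a)],[np.sin(a),np.cos(a)]]);o=np.array([593,391.6])
for p in [(-185,-38),(-185,38),(-45,38),(-45,-38),(-150,0),(-150,60)]: print(p,Rm@p+o)
```

```text
1259 [253.78 359.54  -8.17] [342.53 491.81  73.9 ]
[[249.71 365.38]
 [333.79 358.59]
 [344.32 488.86]
 [260.24 495.66]]
(-185, -38) [415.69 326.56]
(-185, 38) [404.41 401.72]
(-45, 38) [542.86 422.5 ]
(-45, -38) [554.14 347.34]
(-150, 0) [444.66 369.33]
(-150, 60) [435.76 428.67]
```

The blue decoy ends at x≈344 mm and the cover's rear edge will be at ≥404, so it clears. The wrist view also agrees on the hood's lateral line (y≈391.9 against 391.6). Lowering in front of the mouth.

Run:
```python
from h import *
go(444.6,369.3,35,0.149)
```

```text
t 15.7167 pos [444.37 364.47 152.87] rot [-3.14  0.    0.15] w 13.017712858447135 F [ 0.06 -0.32 -1.17]
shift cm [ 0.1  -0.46 11.79] rotvec [-0.  0. -0.]
```

>>> {"api": "carry_out", "payload": {
  "series": [
    [[0,0,2,0,0,0,0.8],[0,0,5,0,0,0,0.8],[0,0,8,0,0,0,0.8],[0,0,10.3,0,0,0,0.8],[0,0,11.5,0,0,0,0.8]]
  ]
}}

```text
clock: 16.13
eef_pos: [442.6, 364.3, 35.1]
tool_rot: [3.141, 0.004, 0.148]
force: [-0.3, -0.0, -2.6]
width: 12.7
```

>>> {"api": "carry_out", "payload": {
  "series": [
    [[0,0,0,0,0,0,0.8],[0,0,0,0,0,0,0.8],[0,0,0,0,0,0,0.8],[0,0,0,0,0,0,0.8],[0,0,0,0,0,0,0.8]]
  ]
}}

```text
clock: 16.55
eef_pos: [444.8, 365.7, 39.1]
tool_rot: [-3.139, -0.001, 0.148]
force: [-0.2, 0.0, -2.1]
width: 12.7
```

>>> {"api": "carry_out", "payload": {
  "series": [
    [[0,0,0,0,0,0,0.8],[0,0,0,0,0,0,0.8],[0,0,0,0,0,0,0.8],[0,0,0,0,0,0,0.8],[0,0,0,0,0,0,0.8]]
  ]
}}

```text
clock: 16.97
eef_pos: [444.1, 365.1, 37.7]
tool_rot: [-3.14, 0.001, 0.148]
force: [0.0, -0.0, -2.6]
width: 13.0
```

Run:
```python
from h import *
go(444.6,369.3,13,0.149)
d=snap('wrist','w11.png'); W=cloud(d); np.save('wristW.npy',W)
X=W.reshape(-1,3); X=X[~np.isnan(X).any(1)]
P=X[(X[:,2]>60)&(X[:,2]<72)&(np.hypot(X[:,0]-595,X[:,1]-391)<70)]
r=cv2.minAreaRect(P[:,:2].astype(np.float32));print(len(P),r,np.median(P[:,2]))
P=X[(X[:,2]>20)&(X[:,2]<36)&(np.hypot(X[:,0]-500,X[:,1]-376)<80)]
print('plate',cv2.minAreaRect(P[:,:2].astype(np.float32)),np.median(P[:,2]))
```

```text
t 16.9667 pos [444.09 365.11  37.74] rot [-3.14  0.    0.15] w 12.958866861012474 F [ 0.03 -0.01 -2.57]
shift cm [ 0.11 -0.4   2.47] rotvec [-0.  0. -0.]
359 ((527.26171875, 387.74957275390625), (4.3615922927856445, 8.25064754486084), 4.495926856994629) 68.09987261913042
plate ((493.1654052734375, 377.279541015625), (135.47898864746094, 98.48270416259766), 8.605813026428223) 30.361315427878267
```

View pics/w11.png

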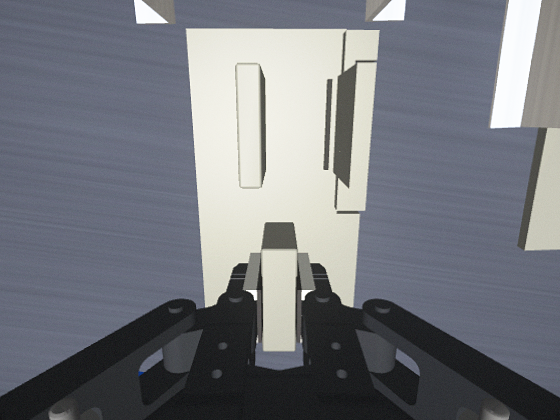

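The nose is just short of the mouth; hood wall feet are visible at (155,10) and (388,10), and the cover sits about 4 mm too far right, as the pose says. Correcting that and lowering to the bench.

>>> {"api": "carry_out", "payload": {
  "series": [
    [[0,-0.2,0.5,0,0,0,0.8],[0.1,-0.4,1.2,0,0,0,0.8],[0.1,-0.4,1.8,0,0,0,0.8],[0.1,-0.4,2.2,0,0,0,0.8],[0.1,-0.4,2.3,0,0,0,0.8]]
  ]
}}

```text
clock: 17.43
eef_pos: [443.7, 368.8, 13.4]
tool_rot: [-3.141, 0.003, 0.148]
force: [-0.6, -0.1, -3.4]
width: 13.1
```

>>> {"api": "carry_out", "payload": {
  "series": [
    [[0,0,0,0,0,0,0.8],[0,0,0,0,0,0,0.8],[0,0,0,0,0,0,0.8],[0,0,0,0,0,0,0.8],[0,0,0,0,0,0,0.8]]
  ]
}}

```text
clock: 17.85
eef_pos: [444.6, 369.4, 15.0]
tool_rot: [-3.14, 0.0, 0.148]
force: [-0.3, 0.0, -3.1]
width: 12.9
```

Run:
```python
from h import *
go(444.6,369.3,13,0.149)
d=snap('wrist','w12.png'); W=cloud(d)
X=W.reshape(-1,3); X=X[~np.isnan(X).any(1)]
P=X[(X[:,2]>2.5)&(X[:,2]<12)&(np.hypot(X[:,0]-480,X[:,1]-376)<82)]
print('plate',cv2.minAreaRect(P[:,:2].astype(np.float32)),np.median(P[:,2]))
```

```text
t 17.85 pos [444.58 369.35  14.95] rot [-3.14  0.    0.15] w 12.90995569660826 F [-0.28  0.02 -3.14]
shift cm [0.   0.01 0.2 ] rotvec [-0.  0. -0.]
plate ((485.46600341796875, 375.9356994628906), (128.8309783935547, 76.4134521484375), 8.310909271240234) 7.592784554280428
```

View pics/w12.png

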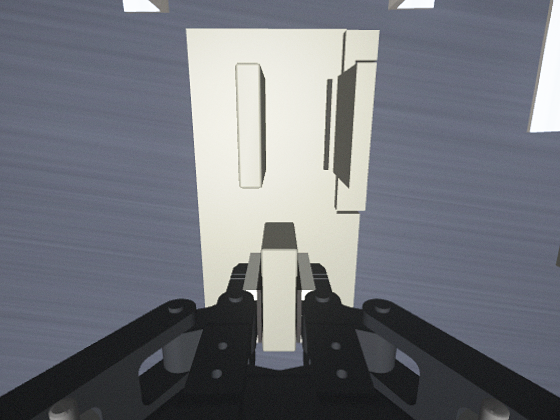

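Centred: hood feet at 172 and 388 px, nose 188–378 px. Sliding in, just above the bench.

>>> {"api": "carry_out", "payload": {
  "series": [
    [[0.4,0,0.1,0,0,0,0.8],[1.2,0,0.1,0,0,0,0.8],[2.2,0,0.1,0,0,0,0.8],[3.2,0,0.1,0,0,0,0.8],[4,0,0.1,0,0,0,0.8]]
  ]
}}

```text
clock: 18.32
eef_pos: [486.3, 375.2, 13.9]
tool_rot: [-3.141, -0.001, 0.147]
force: [0.6, -0.1, -2.3]
width: 12.8
```

>>> {"api": "carry_out", "payload": {
  "series": [
    [[0,0,0,0,0,0,0.8],[0,0,0,0,0,0,0.8],[0,0,0,0,0,0,0.8],[0,0,0,0,0,0,0.8],[0,0,0,0,0,0,0.8]]
  ]
}}

```text
clock: 18.73
eef_pos: [483.3, 375.2, 13.6]
tool_rot: [-3.14, 0.002, 0.148]
force: [0.4, -0.6, -1.9]
width: 13.4
```

Run:
```python
from h import *
a=0.149; o=np.array([593,391.6]); p=o+[-72*np.cos(a),-72*np.sin(a)]
go(p[0],p[1],13.5,0.149)
d=snap('wrist','w13.png')
s=snap('scene'); cv2.imwrite('pics/s13.png',cv2.resize(s['img'][100:240,250:400],None,fx=4,fy=4))
```

```text
t 18.7333 pos [483.34 375.17  13.57] rot [-3.14  0.    0.15] w 13.375398476887675 F [ 0.36 -0.59 -1.92]
shift cm [ 3.89 -0.    0.  ] rotvec [-0.  0. -0.]
```

View pics/w13.png

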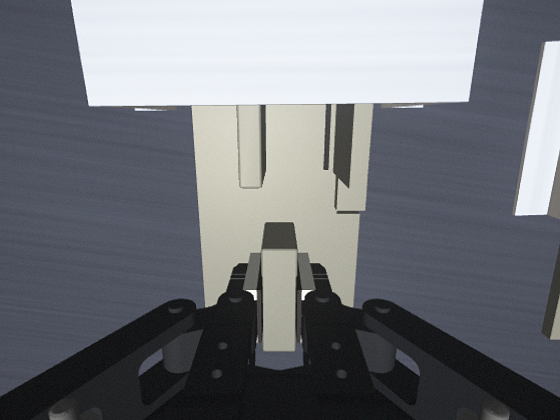

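View pics/s13.png

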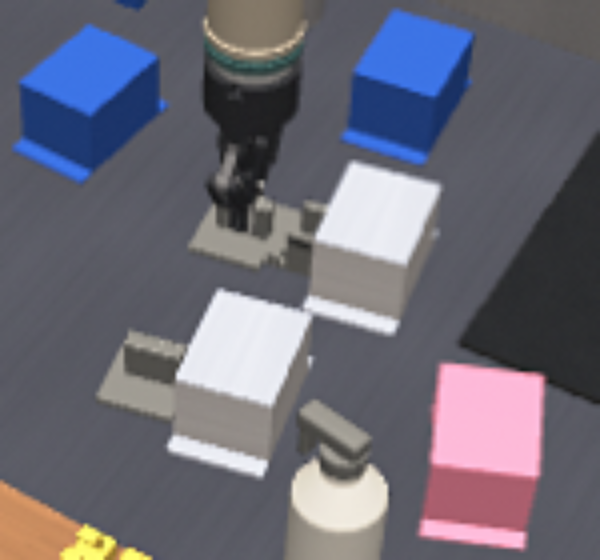

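The nose is under the roof, centred, and it moves freely. Sliding the rest.

>>> {"api": "carry_out", "payload": {
  "series": [
    [[0.4,0,0,0,0,0,0.8],[1.2,0,0,0,0,0,0.8],[2.2,0,0,0,0,0,0.8],[3.0,0,0,0,0,0,0.8],[3.6,0,0,0,0,0,0.8]]
  ]
}}

```text
clock: 19.25
eef_pos: [521.4, 380.4, 13.8]
tool_rot: [-3.141, -0.001, 0.147]
force: [0.6, 0.3, -2.3]
width: 13.2
```

>>> {"api": "carry_out", "payload": {
  "series": [
    [[0,0,0,0,0,0,0.8],[0,0,0,0,0,0,0.8],[0,0,0,0,0,0,0.8],[0,0,0,0,0,0,0.8],[0,0,0,0,0,0,0.8]]
  ]
}}

```text
clock: 19.67
eef_pos: [519.0, 380.5, 13.5]
tool_rot: [-3.14, 0.002, 0.148]
force: [1.0, 0.6, -2.4]
width: 13.1
```

Run:
```python
from h import *
a=0.149; o=np.array([593,391.6]); p=o+[-69.3*np.cos(a),-69.3*np.sin(a)]
go(p[0],p[1],13,0.149)
```

```text
t 19.6667 pos [519.02 380.47  13.54] rot [-3.14  0.    0.15] w 13.054711628054964 F [ 1.05  0.57 -2.39]
shift cm [ 0.55 -0.    0.05] rotvec [-0.  0. -0.]
```

>>> {"api": "carry_out", "payload": {
  "series": [
    [[0.2,0,0,0,0,0,0.8],[0.3,0,0,0,0,0,0.8],[0.4,0,0,0,0,0,0.8],[0.4,0,0,0,0,0,0.8]]
  ]
}}

```text
clock: 20.0
eef_pos: [523.6, 380.9, 13.6]
tool_rot: [-3.141, 0.001, 0.148]
force: [0.6, 0.3, -1.0]
width: 13.2
```

>>> {"api": "carry_out", "payload": {
  "series": [
    [[0.1,0,0,0,0,0,0.8],[0.2,0,0,0,0,0,0.8],[0.2,0,0,0,0,0,0.8],[0.2,0,0,0,0,0,0.8]]
  ]
}}

```text
clock: 20.33
eef_pos: [523.8, 380.9, 13.2]
tool_rot: [-3.141, 0.005, 0.148]
force: [-4.5, -1.6, -0.6]
width: 12.7
```

Back wall touched (−4.5 N at x 523.8, predicted 524.5). I ease off slightly, set it down and let go.

>>> {"api": "carry_out", "payload": {
  "series": [
    [[-0.2,0,0,0,0,0,0.8],[-0.2,0,0.1,0,0,0,0.8],[-0.2,0,0.1,0,0,0,0.8],[-0.2,0,0.1,0,0,0,0.8],[-0.2,0,0.1,0,0,0,0.8]]
  ]
}}

```text
clock: 20.75
eef_pos: [523.6, 381.2, 12.9]
tool_rot: [-3.14, 0.001, 0.148]
force: [-2.7, -0.4, 1.4]
width: 12.9
```

>>> {"api": "carry_out", "payload": {
  "series": [
    [[0,0,0,0,0,0,1.6],[0,0,0,0,0,0,2.5],[0,0,0,0,0,0,3.5],[0,0,0,0,0,0,4.5],[0,0,0,0,0,0,4.5]]
  ]
}}

```text
clock: 21.17
eef_pos: [524.0, 381.0, 12.7]
tool_rot: [-3.14, 0.0, 0.147]
force: [-0.3, 0.4, -0.1]
width: 44.9
```

>>> {"api": "carry_out", "payload": {
  "series": [
    [[0,0,-1,0,0,0,4.5],[0,0,-3,0,0,0,4.5],[0,0,-6,0,0,0,4.5],[0,0,-9,0,0,0,4.5],[0,0,-12,0,0,0,4.5]]
  ]
}}

```text
clock: 21.58
eef_pos: [523.8, 380.5, 134.5]
tool_rot: [-3.141, 0.001, 0.147]
force: [0.3, 0.3, 0.3]
width: 45.1
```

>>> {"api": "carry_out", "payload": {
  "series": [
    [[-1,0,-1,0,0,0,4.5],[-3,0,-3,0,0,0,4.5],[-5,0,-4,0,0,0,4.5],[-6,0,-4,0,0,0,4.5],[-6,0,-4,0,0,0,4.5]]
  ]
}}

```text
clock: 22.0
eef_pos: [461.7, 372.4, 172.9]
tool_rot: [-3.139, 0.003, 0.149]
force: [0.4, 0.7, 0.2]
width: 45.2
```

>>> {"api": "carry_out", "payload": {
  "series": [
    [[0,0,0,0,0,0,4.5],[0,0,0,0,0,0,4.5],[0,0,0,0,0,0,4.5],[0,0,0,0,0,0,4.5],[0,0,0,0,0,0,4.5]]
  ]
}}

```text
clock: 22.42
eef_pos: [465.0, 371.6, 172.1]
tool_rot: [-3.141, 0.001, 0.147]
force: [-0.2, 0.2, 0.7]
width: 45.0
```

Run:
```python
from h import *
go(500,380,150,0.149)
d=snap('wrist','w14.png'); W=cloud(d)
X=W.reshape(-1,3); X=X[~np.isnan(X).any(1)]
def rr(lab,m):
    P=X[m]; r=cv2.minAreaRect(P[:,:2].astype(np.float32)); print(lab,len(P),r,np.median(P[:,2]));return P
near=np.hypot(X[:,0]-593,X[:,1]-391)
H=rr('roof',(X[:,2]>60)&(X[:,2]<70)&(near<72))
rib=rr('rib',(X[:,2]>35)&(X[:,2]<44)&(np.hypot(X[:,0]-524,X[:,1]-381)<32))
pl=rr('plate',(X[:,2]>3)&(X[:,2]<9)&(np.hypot(X[:,0]-524,X[:,1]-381)<55))
A=np.c_[pl[:,:2],np.ones(len(pl))];print('tilt',np.linalg.lstsq(A,pl[:,2],rcond=None)[0][:2])
s=snap('scene','s14.png'); t=snap('top','t14.png')
```

```text
t 22.4167 pos [464.98 371.62 172.12] rot [-3.14  0.    0.15] w 44.97125324440946 F [-0.24  0.23  0.71]
shift cm [ 3.59 -0.32  2.21] rotvec [-0.  0. -0.]
roof 12166 ((582.3748779296875, 390.48175048828125), (52.63022232055664, 98.54832458496094), 8.463555335998535) 65.53492764693546
rib 1011 ((523.652587890625, 381.67364501953125), (45.02415466308594, 13.812236785888672), 8.75123405456543) 39.51117588859489
plate 5745 ((525.8739624023438, 381.9460754394531), (72.93010711669922, 75.933837890625), 8.303662300109863) 5.5335216601648085
tilt [ 0. -0.]
```

View pics/w14.png

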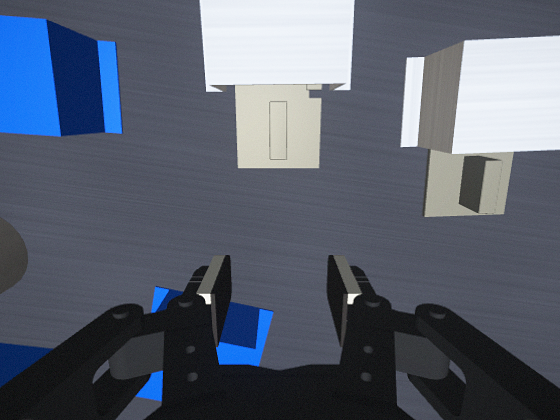

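View pics/s14.png

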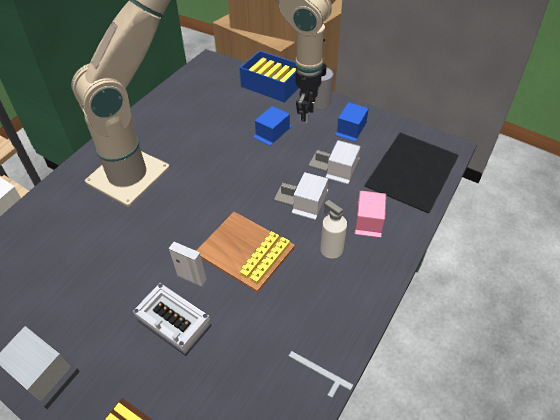

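The cover lies flat and is let go. Its rib sits 33.2 mm in front of the mouth (nominal 33 when home), with about 0 lateral offset and no tilt. The bottle, mould plate and strips stand where they did. Handing in.

Run:
```python
from h import *
a=cv2.imread('pics/scene0.png').astype(int);b=cv2.imread('pics/s14.png').astype(int)
for n,(x0,y0,x1,y1) in dict(bottle=(315,200,350,262),plate=(165,238,208,288),strips=(238,228,292,285)).items(): print(n,abs(a-b)[y0:y1,x0:x1].mean().round(2))
s=read_state();print(s['force'],s['qd'])
print(finish_job())
```

```text
bottle 0.77
plate 0.72
strips 0.67
[-0.5   0.01 -0.58] [-0. -0.  0.  0.  0.  0.  0.]
the job is handed in; nothing more can be done
None
```

The cover is parked in the empty white hood, tab end in, and the job was handed in at about 22.5 s of the 64 s allowed. The hand-in reports no verdict.

**What I did**
- I pinched the tab and lug until the opening read 34.7 mm. The tab's ears were then clear of the keepers, and I lifted the cover straight up.
- I laid it flat on the clear half of the board and let go.
- I took it again by the rib and slid it into the hood until the back wall was felt at about 4.5 N, then let go and backed the arm away.

**Last checks**
- **Position:** the rib is 33.2 mm in front of the hood's mouth (33 mm when fully home). That puts the cover's centre at about −34 mm in the hood, with about 0 mm sideways offset and about 0.3° of angle between cover and hood.
- **Flatness:** the plate's top is at 5.5 mm, with no measurable tilt.
- **Other objects:** the scene pictures of the bottle, standing plate and strips are unchanged from the start.
- **Robot:** the gripper is open, clear of everything, and the arm is still.

**Disagreements**
- The scene and top cameras differed by about 4 mm on positions. I worked from the wrist and top views, which agreed to about 1 mm.
- The pinch opening read about 2 mm below the nominal 36.5 mm. I didn't look into it, as the tab had clearly come free.

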